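Assemble the air sampler with quarter-turn bayonets

ROBOT

A 7-joint arm with a two-finger parallel gripper is mounted at the origin on the work surface. World frame = base frame: x ahead of the robot, y to its left, z up, the work surface at z = 0. Lengths are in mm, angles in rad, forces in N, time in s.
With the tool pointing down it reaches from about 350 to 900 mm from the base axis. Payload 8.1 kg.
Tool frame: the origin (TCP) lies at the very end of the fingers, on their centre line; the grasp point (between the pads) lies 19 mm behind it; z points along the fingers, y is the line along which they close (so a half turn about z gives the same grasp; the last joint's range is limited). The gripper opens to 85 mm and grips with 20 to 120 N. Pads are 22 mm wide; open, the fingers measure 114 mm over their backs; the gripper's body (76 mm by 85 mm) begins 54 mm behind the grasp point. The pads swing forward as they close: fully open they stand 13 mm farther back than shut.
Start: joints at [1.132, 0.434, 0.025, 1.573, -0.012, 1.134, -0.075], TCP at [205.93, -590.114, 231.323] pointing down, gripper open.
Joint ranges: [-2.62, 2.62], [-0.44, 2.09], [-1.27, 1.32], [0.08, 2.57], [-1.32, 4.46], [0.12, 2], [-2.74, 2.74]. Speed limits (rad/s): [2.22, 2.22, 3.01, 3.01, 3.14, 3.14, 3.14].

INTERFACE

Orientations are given as a unit quaternion [w, x, y, z].
In Python, from station import arm, vision gives the robot as it stands. The module is installed in compiled form; this text tells all that it offers. Calls block until the motion is done:
- arm.goto(position, orientation): joint-space move of the TCP to a pose.
- arm.move_l(position, rot=None, v=150): straight line of the TCP; rot=None keeps the orientation; v is the mean speed in mm/s.
- arm.move_j(angles): joint-space move.
- arm.gripper_to(opening, squeeze=None): finger opening in mm; squeeze is the grip in N (None keeps the last); returns when the fingers have stopped.
- arm.sleep(seconds).
- arm.inverse_kinematics(position, orientation): joint angles nearest the present ones, or None.
- arm.state(): the state.
- vision.get_image(name): name is "side" or "top" or "wrist"; returns a dict with "img" (420x560x3 uint8, red, green, blue), "intrinsics" (3x3 intrinsics, pixels), "k1" (the pictures are not rectified: a ray, as slopes to the right and down, at radius r is drawn at 1 + k1 r^2 times it, then the intrinsics apply), "rvec" (rotation vector, rad) and "tvec" (3), from world to camera coordinates, as OpenCV has them; the wrist camera has in their place "T_tool_cam" (4x4, takes a point from camera to tool coordinates, whose origin is the TCP and whose axes are the flange's). Camera axes: x right, y down, z forward; pixel columns grow to the right and rows downward; lengths in mm; the calibration is good to about 2 mm. A picture is of the moment at which its call begins: read the wrist's pose just before it. There is no depth.
A pose or a line that the arm cannot do raises arm.IKError and nothing moves.
- arm.job_done(): hands the job in; it is judged then, once.
The state is a dict: "clock": time; "joints": joint angles; "joint_vel": joint speeds; "joint_efforts": joint torques, N m; "tool_pos": TCP position; "tcp_rot": TCP orientation; "wrist_force": force on the tool from outside, world axes, zero at the start; "torque": the same for the moment, N m; "gripper_width": finger opening in mm; "finger_force": force on a finger pad.
Only numpy, scipy, OpenCV 4.12 (cv2) and the standard library are available. Lean on these libraries where they do the work, as an engineer would, in place of code of your own. Each camera call takes 0.05 s, during which the arm holds its last target. There are 200 camera calls.

TASK

Assemble the air sampler on its pedestal: first fit the aluminium middle stage onto the pedestal, then the white inlet head onto the middle stage. Feel for where each one drops over the two orange pins below it; it is then pressed down against the springy purple seal, turned a quarter turn clockwise (seen from above) to its stop, and let go so that it springs back up locked. Leave the other things on the bench where they are.

Things in the scene. Friction and masses are not known exactly. Their poses are not given: they have to be found in the camera images.
- base_pins (a point): Axis of the pedestal (steel, fixed upright, 56 mm across, foot 104 mm), at the centre height of its two orange bayonet pins, 62 mm above the bench. The greased pins are 6 mm thick, opposite each other, reach 27 mm from the axis; their 36 mm spigot ends 3.5 mm above this point. The spigot is clamped at an unmeasured angle: pins up to 30 degrees (0.5 rad) either side of this point's x axis; look or feel for them.
- base_seal (a point): Centre of the top face of the purple sprung seal ring (51 mm across) on the pedestal, 5 mm below the pins' centre when free. It goes down by 7 mm: about 4 N at first, 10 N when fully down.
- stage_center (a point): Centre of the middle stage, an aluminium cylinder 56 mm across with a purple stripe, standing upright, 0.12 to 0.25 kg; on its axis, 30 mm above its underside, z up. 17 to 45 mm above the underside it is a smooth round body to grip; above are its own seal, spigot and pins, up to 60.5 mm. Locked, it is about 23 mm above base_pins, its x axis square to the real pins.
- stage_slots (a point): Centre of the middle stage's underside. The lowest 17 mm are a bayonet skirt, 40 mm inside, 56 mm outside. Two J-slots have mouths at its +x and -x (orange marks above) and run a quarter turn to a stop with a notch. Mouths pass the pins within 0.1 rad. Height of the underside over the pins' centre: 3 mm when it rests on the pins, -5 mm dropped over them onto the seal, below -10 mm to turn, -12 mm fully pressed, -7 mm sprung back, locked.
- stage_pins (a point): Axis of the middle stage, 57 mm above its underside, at the centre of the two orange pins on its top, which lie along its own +x and -x. Pins, spigot, seal and spring are as on the pedestal. Pressing here also pushes the mounted stage down by up to 5 mm on the pedestal's seal; it stays locked if turned only clockwise.
- head_center (a point): Centre of the inlet head, a white cylinder 56 mm across and 60 mm high, standing upright, with black holes in its domed lid, 0.11 to 0.18 kg; on its axis, 30 mm above its underside, z up. 17 to 48 mm above the underside it is a smooth round body to grip. Locked, this point is about 23 mm above stage_pins, its x axis square to those pins, either way round.
- head_slots (a point): Centre of the head's underside, with the same bayonet skirt as the stage: slot mouths at its own +x and -x under orange marks, same sizes, heights and quarter turn.
- plates_a: stack of three closed culture dishes, 90 mm across, 42 mm high; loose bystander, origin at the centre of its underside; leave it alone
- plates_b: one closed culture dish, 90 mm across, 14 mm high; loose bystander, origin at the centre of its underside; leave it alone
- spray_bottle: white bottle with blue cap, 66 mm across, 170 mm high; loose bystander, origin at the centre of its underside; leave it alone
- stopper_jar: amber jar, 60 mm across, 80 mm high; loose bystander, origin at the centre of its underside; leave it alone
- beaker: steel cup, 70 mm across, 90 mm high; loose bystander, origin at the centre of its underside; leave it alone
- hex_wrench: steel wrench lying flat, 150 mm long; loose bystander, origin at the centre of its underside; leave it alone

How it is judged:
By the outcome, as a careful person would: the job done as asked, in the order asked, and still so for the second after the job is handed in, with the robot touching nothing.
It also fails if it takes over 72 s, if anything falls off the work surface, if the arm or the gripper's body presses on something with over 40 N, if the wrist force passes 120 N, or if a joint passes its speed limit or range.

## Working session

There is one attempt and no reset: what is moved stays moved. The work goes in short steps, each a Python script; the robot and the scene stay as the last script left them, time stands still between calls to the robot, and variables do not carry over. Pictures are saved under pics/ and viewed, at most 10 in all, crops included, and the job is handed in when it is done.

```bash
mkdir -p pics; python3 - <<'E'
from station import arm, vision
import cv2, numpy as np
for n in ["top","side"]:
    d=vision.get_image(n); cv2.imwrite(f"pics/{n}0.png",d["img"][:,:,::-1])
    print(n,d["intrinsics"],d["k1"],d["rvec"],d["tvec"])
d=vision.get_image("wrist");print(d["intrinsics"],d["k1"],d["T_tool_cam"])
print(arm.state())
E
```

```text
top [[411.08426986   0.         277.90648017]
 [  0.         411.08426986 201.7505556 ]
 [  0.           0.           1.        ]] -0.010490041761781048 [ 2.18129336 -2.17700277  0.10854413] [ -12.21534199  562.83801986 1119.85313548]
side [[521.74883236   0.         270.0379839 ]
 [  0.         521.74883236 214.57190689]
 [  0.           0.           1.        ]] 0.02250032968279315 [ 0.4449002  -2.78782247  1.09688707] [ 513.23507262  168.70153339 1319.43540153]
[[321.90850231   0.         277.19888852]
 [  0.         321.90850231 211.18463244]
 [  0.           0.           1.        ]] -0.005863376865500317 [[ 4.56755014e-04 -9.50974630e-01 -3.09268565e-01  7.95256118e+01]
 [ 9.99999832e-01  3.23709048e-04  4.81509802e-04 -1.01424053e+00]
 [-3.57790573e-04 -3.09268733e-01  9.50974617e-01 -1.42525714e+02]
 [ 0.00000000e+00  0.00000000e+00  0.00000000e+00  1.00000000e+00]]
{'clock': 0.15, 'joints': array([ 1.13237538,  0.435041  ,  0.02496707,  1.57383985, -0.01159502,
        1.13397935, -0.07510138]), 'joint_vel': array([ 5.64555729e-04, -7.12898874e-04, -1.67172223e-04, -5.48476772e-03,
       -8.68698366e-05,  4.10963986e-04, -7.07162540e-05]), 'joint_efforts': array([ 1.77491056e-04, -6.70891285e+01,  1.02519549e+00, -3.16448665e+01,
        1.56479288e-02,  9.02776199e-03,  3.13843236e-05]), 'tool_pos': array([ 205.81031706, -589.76968044,  230.7384448 ]), 'tcp_rot': array([-5.42279625e-04,  9.85941069e-01,  1.67092470e-01, -1.45075738e-04]), 'wrist_force': array([-0.55730496,  0.11083348,  0.1445695 ]), 'torque': array([ 0.04298246,  0.01119708, -0.01378044]), 'finger_force': 0.0, 'gripper_width': 85.39165835250932}
```

```bash
ls
```

```text
pics
```

View pics/top0.png

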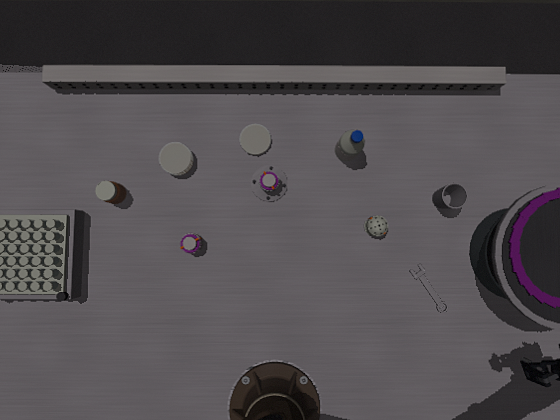

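View pics/side0.png

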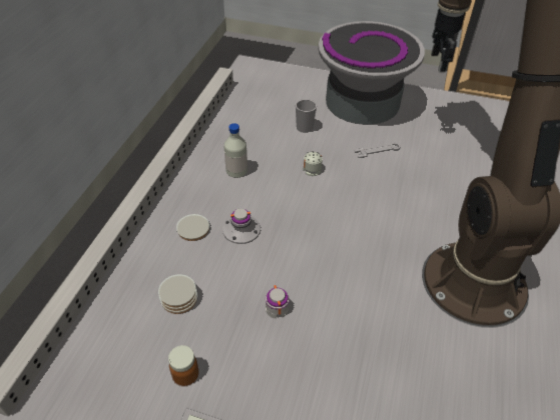

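The top view shows the pedestal at about (269,181), the stage at (191,243) and the head at (377,226). The side view agrees, and the bottle is right of the pedestal. Next I tour with the wrist camera above each one.

```bash
cat > h.py <<'E'
from station import arm, vision
import cv2, numpy as np
from scipy.spatial.transform import Rotation as Ro
def q(a): return np.array([0,np.cos(a/2),np.sin(a/2),0])
def yaw(s=None):
    w,x,y,z=(s or arm.state())["tcp_rot"]; M=Ro.from_quat([x,y,z,w]).as_matrix(); return np.arctan2(M[1,0],M[0,0])
def pose(d,s=None):
    "world->cam R,t"
    if "rvec" in d: return cv2.Rodrigues(np.array(d["rvec"]))[0],np.array(d["tvec"]).ravel()
    w,x,y,z=s["tcp_rot"]; T=np.eye(4); T[:3,:3]=Ro.from_quat([x,y,z,w]).as_matrix(); T[:3,3]=s["tool_pos"]
    T=np.linalg.inv(T@d["T_tool_cam"]); return T[:3,:3],T[:3,3]
def px2w(d,uv,z,s=None):
    R,t=pose(d,s); K=d["intrinsics"]; p=(np.asarray(uv,float)-[K[0,2],K[1,2]])/K[0,0]
    m=p.copy()
    for _ in range(5): m=p/(1+d["k1"]*(m@m))
    c=-R.T@t; r=R.T@np.array([*m,1]); return (c+r*(z-c[2])/r[2])[:2]
def w2px(d,P,s=None):
    R,t=pose(d,s); K=d["intrinsics"]; c=R@np.asarray(P,float)+t; m=c[:2]/c[2]; m=m*(1+d["k1"]*(m@m)); return m*K[0,0]+[K[0,2],K[1,2]]
def look():
    s=arm.state(); return vision.get_image("wrist"),s
def orange(img):
    h=cv2.cvtColor(img,cv2.COLOR_RGB2HSV); return cv2.inRange(h,(4,130,60),(22,255,255))
E
python3 - <<'E'
from h import *
import pickle
d=vision.get_image("top")
P={"head":(px2w(d,(377,226),55)),"ped":px2w(d,(269,181),65),"stage":px2w(d,(190.5,243),60)}
print(P, "bottle",px2w(d,(357,136),170),"dish",px2w(d,(255,139),14),px2w(d,(177,158),42))
out=[];rec={}
for n,p in P.items():
    arm.goto([*p,165],q(0.0)); dd,s=look(); rec[n]=(dd,s)
    u,v=w2px(dd,[*p,60],s).astype(int); print(n,u,v,s["clock"],s["joints"].round(2),yaw(s),s["tool_pos"])
    x0,y0=max(u-66,0),max(v-100,0); cr=dd["img"][y0:y0+200,x0:x0+133]; print("crop",x0,y0)
    m=orange(dd["img"]); k,_,st,ce=cv2.connectedComponentsWithStats(m)
    for i in range(1,k):
        if st[i,4]>6: print("  or",ce[i].round(1),st[i,4])
    cr=cv2.resize(cr,(266,400),interpolation=cv2.INTER_CUBIC); out.append(cr)
pickle.dump((P,rec),open("rec.pkl","wb"))
cv2.imwrite("pics/m1.png",np.hstack(out)[:,:,::-1])
E
```

```text
{'head': array([ 494.89284588, -279.27502446]), 'ped': array([615.52175536,  13.39372083]), 'stage': array([448.40096274, 222.79410908])} bottle [ 713.63185982 -205.39765049] dish [743.57551558  54.44461096] [682.35869952 268.66564112]
head 276 209 1.7833 [ 0.46  0.41 -0.05  1.79  0.03  0.94 -1.18] -0.0015549492434978362 [ 494.38433842 -280.66444405  165.18169635]
crop 210 109
  or [256.2 176.4] 42
  or [298.3 225.3] 18
ped 275 209 3.0417 [-0.03  0.48 -0.11  1.67  0.06  0.99 -1.74] -0.0025895255354464975 [615.39141449  10.90108756 164.9795145 ]
crop 209 109
  or [ 22.7 106.3] 139
  or [ 6.1 95.9] 43
  or [ 12.4 106.8] 14
  or [  2.5 115.9] 30
  or [ 15.1 112.1] 7
  or [ 16.6 119.9] 8
  or [ 18.4 126.1] 15
  or [  5.3 126.8] 12
  or [ 18.  135.5] 16
  or [ 29.7 141.3] 13
  or [  6. 142.] 7
  or [ 17.2 143.7] 12
  or [256.1 182.5] 79
  or [284.9 230.3] 74
  or [551.5 292.2] 106
  or [ 94.4 335.3] 18
stage 276 211 4.1333 [-0.41  0.32 -0.19  1.94  0.08  0.89 -2.22] -0.0022795543318501546 [449.77332239 221.4594778  165.14826043]
crop 210 111
  or [291.7 196.9] 80
  or [243.5 222.7] 59
```

View pics/m1.png

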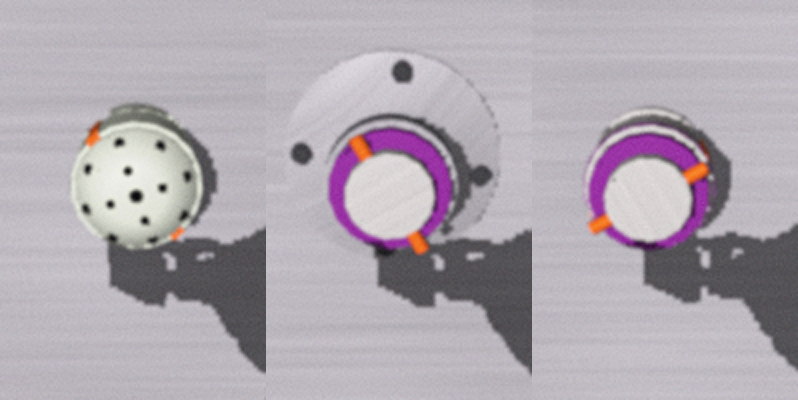

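The three crops show, left to right, the head, pedestal and stage. The head's marks are at upper-left and lower-right. The pedestal pins are at (256,182) and (285,230), and the stage pins at (292,197) and (243,223). Now I compute axes and angles.

```bash
python3 - <<'E'
from h import *
import pickle
P,rec=pickle.load(open("rec.pkl","rb"))
def ax(n,a,b,z):
    d,s=rec[n];A=px2w(d,a,z,s);B=px2w(d,b,z,s);v=B-A
    print(n,z,((A+B)/2).round(1),"len",np.hypot(*v).round(1),"ang",np.arctan(v[1]/v[0]).round(3))
ax("ped",(256.1,182.5),(284.9,230.3),64.5)
ax("stage",(291.7,196.9),(243.5,222.7),59.5)
for z in(30,45,52): ax("head",(256.2,176.4),(298.3,225.3),z)
d,s=rec["head"];c=px2w(d,(277.5,201.5),52,s);print(c)
g=cv2.cvtColor(d["img"],cv2.COLOR_RGB2HSV); m=orange(d["img"])
for lab,(u,v) in {"a":(256,176),"b":(298,225)}.items():
    ys,xs=np.nonzero(m[v-12:v+12,u-12:u+12]); print(lab,xs.min()+u-12,xs.max()+u-12,ys.min()+v-12,ys.max()+v-12)
for dc in (c,):
  for a in np.arange(0.4,1.3,.1):
    print(a.round(1),[w2px(d,[dc[0]+sg*28*np.cos(a),dc[1]+sg*28*np.sin(a),z],s).round(0).tolist() for sg in(1,-1) for z in(17,45)])
E
```

```text
ped 64.5 [619.1  16.7] len 45.5 ang 0.515
stage 59.5 [449.4 230.3] len 44.9 ang -1.063
head 30 [ 492.5 -280.4] len 59.3 ang 0.69
head 45 [ 496.9 -280.3] len 56.1 ang 0.69
head 52 [ 498.9 -280.3] len 54.6 ang 0.69
[ 498.86390109 -280.10574502]
a 253 259 171 181
b 296 301 223 228
0.4 [[265.0, 163.0], [264.0, 169.0], [289.0, 217.0], [290.0, 228.0]]
0.5 [[263.0, 165.0], [261.0, 171.0], [292.0, 216.0], [293.0, 226.0]]
0.6 [[260.0, 166.0], [258.0, 172.0], [294.0, 214.0], [296.0, 225.0]]
0.7 [[258.0, 168.0], [256.0, 174.0], [296.0, 213.0], [298.0, 223.0]]
0.8 [[255.0, 170.0], [253.0, 177.0], [299.0, 211.0], [301.0, 221.0]]
0.9 [[253.0, 173.0], [251.0, 179.0], [301.0, 209.0], [303.0, 219.0]]
1.0 [[252.0, 175.0], [249.0, 182.0], [302.0, 206.0], [305.0, 216.0]]
1.1 [[250.0, 178.0], [248.0, 185.0], [304.0, 204.0], [307.0, 213.0]]
1.2 [[249.0, 180.0], [246.0, 188.0], [305.0, 201.0], [308.0, 211.0]]
```

```bash
python3 - <<'E'
from h import *
for p in ([615,12],[448,222],[495,-280]):
    print(p,[(round(a,1),None if (j:=arm.inverse_kinematics([*p,110],q(a))) is None else j[[0,6]].round(2).tolist()) for a in np.arange(-3.1,3.2,.5)])
E
```

```text
[615, 12] [(np.float64(-3.1), [0.54, 0.88]), (np.float64(-2.6), [0.54, 1.38]), (np.float64(-2.1), [0.54, 1.88]), (np.float64(-1.6), [-0.7, -2.64]), (np.float64(-1.1), [-0.21, -2.69]), (np.float64(-0.6), [-0.13, -2.26]), (np.float64(-0.1), [-0.06, -1.81]), (np.float64(0.4), [0.01, -1.38]), (np.float64(0.9), [0.09, -0.94]), (np.float64(1.4), [0.16, -0.51]), (np.float64(1.9), [0.24, -0.08]), (np.float64(2.4), [0.31, 0.35]), (np.float64(2.9), [0.38, 0.78])]
[448, 222] [(np.float64(-3.1), [0.19, 0.41]), (np.float64(-2.6), [0.19, 0.91]), (np.float64(-2.1), [0.19, 1.41]), (np.float64(-1.6), [0.19, 1.91]), (np.float64(-1.1), [-1.25, -2.61]), (np.float64(-0.6), [-0.73, -2.62]), (np.float64(-0.1), [-0.44, -2.33]), (np.float64(0.4), [-0.36, -1.88]), (np.float64(0.9), [-0.29, -1.44]), (np.float64(1.4), [-0.2, -1.0]), (np.float64(1.9), [-0.12, -0.57]), (np.float64(2.4), [-0.04, -0.14]), (np.float64(2.9), [0.04, 0.29])]
[495, -280] [(np.float64(-3.1), [1.11, 1.39]), (np.float64(-2.6), [1.11, 1.89]), (np.float64(-2.1), [-0.21, -2.61]), (np.float64(-1.6), [0.15, -2.52]), (np.float64(-1.1), [0.23, -2.09]), (np.float64(-0.6), [0.32, -1.67]), (np.float64(-0.1), [0.38, -1.22]), (np.float64(0.4), [0.43, -0.76]), (np.float64(0.9), [0.53, -0.34]), (np.float64(1.4), [0.6, 0.11]), (np.float64(1.9), [0.69, 0.53]), (np.float64(2.4), [0.76, 0.97]), (np.float64(2.9), [0.84, 1.4])]
```

```bash
cat >> h.py <<'E'
def pins(z,near):
    "settled look: axis xy and angle from the two orange blobs nearest the expected axis"
    arm.sleep(0.25); d,s=look(); m=orange(d["img"]); k,_,st,ce=cv2.connectedComponentsWithStats(m)
    c=w2px(d,[*near,z],s); b=sorted([i for i in range(1,k) if st[i,4]>14],key=lambda i:np.hypot(*(ce[i]-c)))[:2]
    A,B=[px2w(d,ce[i],z,s) for i in b]; v=B-A
    return (A+B)/2,np.arctan(v[1]/v[0]),np.hypot(*v),s
E
python3 - <<'E'
from h import *
for n in("top","side"):
    d=vision.get_image(n); h=cv2.cvtColor(d["img"],cv2.COLOR_RGB2HSV); m=cv2.inRange(h,(135,80,60),(165,255,255)); m[:,400:]=0
    if n=="side": m[:150]=0
    k,_,st,ce=cv2.connectedComponentsWithStats(m)
    for i in range(1,k):
        if st[i,4]>20: print(n,ce[i].round(1),st[i,4],px2w(d,ce[i],57,).round(1))
s=arm.state(); print(s["clock"],s["tool_pos"])
arm.goto([449.4,230.3,165],q(0)); r=pins(59.5,(449.4,230.3)); print(r[:3],r[3]["tool_pos"],r[3]["clock"])
E
```

```text
top [273.8 177.8] 52 [6.255e+02 4.000e-01]
top [263.8 183.5] 53 [609.9  27.6]
top [191.4 235. ] 22 [469.8 221.4]
side [241.  219.8] 73 [610.   33.8]
side [271.1 300.5] 61 [455.9 249.8]
side [284.3 299.1] 43 [428.  236.8]
4.2833 [449.6552272  221.46128138 164.91066975]
(array([449.44991202, 230.32317778]), np.float64(-1.0665570135849682), np.float64(45.11939275675003)) [449.36916266 230.17977818 164.93642982] 4.7833
```

```bash
cat >> h.py <<'E'
def rep(t=""):
    s=arm.state(); print(t,"t%.1f"%s["clock"],s["tool_pos"].round(2),"yaw%.3f"%yaw(s),"F",s["wrist_force"].round(1),"M",s["torque"].round(2),"w%.1f f%.0f"%(s["gripper_width"],s["finger_force"])); return s
E
python3 - <<'E'
from h import *
p=(449.4,230.3)
arm.goto([*p,90],q(np.pi/2)); arm.gripper_to(72)
arm.move_l([*p,12]); rep(); arm.gripper_to(50,25); rep("sq1"); arm.gripper_to(72)
arm.goto([*p,12],q(0)); arm.gripper_to(50,25); rep("sq2"); arm.gripper_to(72)
arm.move_l([*p,165],v=250); r=pins(59.5,p); print(r[:3],r[3]["tool_pos"],r[3]["clock"],r[3]["joints"])
E
```

```text
t7.0 [449.55 230.63  12.39] yaw1.571 F [-0.4  0.2  0.2] M [ 0.03  0.02 -0.02] w72.2 f0
sq1 t7.3 [449.97 230.77  13.1 ] yaw1.571 F [-1.   0.2  7. ] M [-0.12  0.44  0.05] w55.2 f26
sq2 t9.0 [449.35 230.13  12.01] yaw0.000 F [-1.2 -0.7  2.9] M [-0.13  0.12  0.06] w55.4 f26
(array([450.51308683, 231.12490079]), np.float64(-1.0659822214362094), np.float64(44.94815701113718)) [448.73841005 229.90663739 163.66082778] 10.2917 [-0.5679597   0.31573583 -0.01451834  1.94611966  0.00579053  0.88231862
 -2.15618977]
```

```bash
cat >> h.py <<'E'
def down(z,x,y,fmax,f0,step=1.0,v=25):
    "lower in small steps until Fz-f0>fmax or TCP command z reached; returns commanded z"
    c=arm.state()["tool_pos"][2]
    while c>z:
        c=max(c-step,z); arm.move_l([x,y,c],v=v); s=arm.state()
        if s["wrist_force"][2]-f0>fmax: break
    return c
E
python3 - <<'E'
from h import *
p=(449.9,230.2)
arm.goto([*p,60],q(0)); arm.move_l([*p,15]); arm.gripper_to(45,60); s=rep("grip"); zg=s["tool_pos"][2]; open("zg","w").write(str(zg))
arm.move_l([*p,110],v=200); rep("lift")
x,y=618.6,15.7
arm.goto([x,y,110],q(1.581)); arm.move_l([x,y,zg+72],v=120); arm.sleep(.2); s=rep("above"); f0=s["wrist_force"][2]
open("f0","w").write(str(f0))
c=down(zg+56,x,y,5,f0); s=rep("down"); print("cmd",c-zg-62,"underside over pins",s["tool_pos"][2]-zg-62)
E
```

```text
grip t11.6 [450.97 230.78  16.86] yaw-0.000 F [-1.4 -1.1 10.2] M [-0.34  0.37 -0.  ] w54.2 f61
lift t12.2 [449.61 230.02 109.78] yaw-0.000 F [-0.8  0.1 -1.9] M [ 0.01 -0.04  0.01] w54.6 f63
above t14.4 [619.    15.96  89.57] yaw1.581 F [ 0.3 -0.  -1.7] M [ 0.02 -0.03  0.05] w54.4 f64
down t18.6 [618.74  15.69  73.04] yaw1.581 F [-0.2 -0.2  2.5] M [-0.05  0.21  0.  ] w54.2 f64
cmd -6.000000000000007 underside over pins -5.823599857596712
```

It dropped over the pins. Now I press and turn.

```bash
cat >> h.py <<'E'
def press_turn(x,y,c,zfull,f0,y0,total=1.60,dn=0.4,fcap=30):
    "press until TCP z<=zfull, then turn clockwise in steps until the stop torque; returns cmd z, yaw"
    while arm.state()["tool_pos"][2]>zfull and arm.state()["wrist_force"][2]-f0<fcap:
        c-=1.0; arm.move_l([x,y,c],v=25)
    s=rep("pressed cmd %.1f"%c); m0=s["torque"][2]
    a=y0
    while a>y0-total:
        a-=0.2 if a>y0-1.2 else 0.06
        arm.goto([x,y,c],q(a)); s=arm.state()
        print("%.2f yaw %.3f z %.1f Fz %.1f Mz %.2f"%(a,yaw(s),s["tool_pos"][2],s["wrist_force"][2],s["torque"][2]))
        if abs(s["torque"][2]-m0)>0.9: break
    return c,a
E
python3 - <<'E'
from h import *
zg=float(open("zg").read()); f0=float(open("f0").read()); x,y=618.6,15.7
c,a=press_turn(x,y,zg+56,zg+62-11.3,f0,1.581)
s=rep("end"); print((s["tool_pos"][2]-zg-62).round(2))
E
```

```text
pressed cmd 66.9 t20.1 [618.74  15.67  67.27] yaw1.581 F [-1.4 -0.5  8.1] M [-0.17  0.44  0.01] w54.2 f64
1.38 yaw 1.380 z 67.5 Fz 7.9 Mz -0.07
1.18 yaw 1.180 z 67.5 Fz 7.4 Mz -0.13
0.98 yaw 0.980 z 67.6 Fz 6.5 Mz -0.10
0.78 yaw 0.780 z 67.6 Fz 7.4 Mz -0.10
0.58 yaw 0.580 z 67.5 Fz 7.6 Mz -0.14
0.38 yaw 0.380 z 67.5 Fz 6.3 Mz -0.16
0.18 yaw 0.180 z 67.6 Fz 7.5 Mz -0.15
0.12 yaw 0.121 z 67.6 Fz 7.7 Mz -0.18
0.06 yaw 0.061 z 67.6 Fz 7.9 Mz -0.24
0.00 yaw 0.001 z 67.6 Fz 7.5 Mz -0.15
-0.06 yaw -0.059 z 67.6 Fz 8.1 Mz -0.15
end t23.1 [619.6   16.05  67.6 ] yaw-0.059 F [ 0.5 -0.1  8.1] M [ 0.02 -0.01 -0.15] w54.6 f64
-11.26
```

```bash
python3 - <<'E'
from h import *
zg=float(open("zg").read()); x,y=618.6,15.7
c=66.9
for a in np.arange(-.09,-.32,-.03):
    arm.goto([x,y,c],q(a)); s=rep()
    if s["torque"][2]>0.5 or s["torque"][2]<-.6: break
E
```

```text
t23.3 [619.59  16.04  67.62] yaw-0.090 F [-0.5  0.5  7.3] M [ 0.05  0.01 -0.04] w54.6 f64
 t23.6 [619.6   16.    67.58] yaw-0.120 F [-0.2 -0.1  8.3] M [ 0.01 -0.    0.02] w54.4 f64
 t23.8 [619.69  15.86  67.63] yaw-0.150 F [-1.  -0.8  8.4] M [-0.1  -0.08  0.23] w54.2 f64
 t24.1 [619.71  15.85  67.62] yaw-0.178 F [ 1.2 -0.6  8.2] M [-0.16 -0.06  0.84] w54.3 f64
```

Stop felt at about yaw -0.15. I let it spring back, release, and check with the camera.

```bash
python3 - <<'E'
from h import *
zg=float(open("zg").read()); x,y=619.3,15.8
arm.goto([x,y,66.9],q(-.14)); arm.move_l([x,y,zg+55],v=30); rep("up"); arm.gripper_to(74); rep("open")
arm.move_l([x,y,190],v=250); arm.goto([x,y,222],q(0))
z=62-7+57+2.5; r=pins(z,(x,y)); print(r[:3]); rep()
d,s=look(); u,v=w2px(d,[x,y,115],s).astype(int); cv2.imwrite("pics/s1.png",cv2.resize(d["img"][v-100:v+100,u-130:u+130],None,fx=2.5,fy=2.5)[:,:,::-1])
print(w2px(d,[x,y,z],s)-[u-130,v-100])
E
```

```text
up t24.6 [619.87  15.91  72.11] yaw-0.140 F [ 2.3 -0.5  2.8] M [-0.01 -0.5   0.21] w54.0 f66
open t25.0 [618.81  15.78  71.56] yaw-0.140 F [-1.   0.3  0.4] M [ 0.01  0.05 -0.01] w73.8 f0
(array([619.4222004,  17.0461985]), np.float64(-1.193683888799329), np.float64(44.99350555201545))
 t26.2 [618.68  15.83 220.82] yaw-0.000 F [-0.2  0.6  0.1] M [ 0.02 -0.02  0.02] w74.0 f0
[130.32040125 100.19521455]
```

View pics/s1.png

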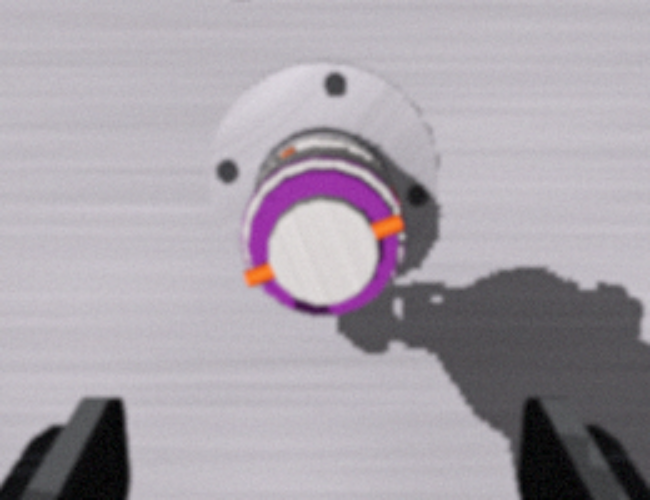

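The picture shows the stage upright on the pedestal. Its pins are at (259,275) and (388,227), and one pedestal pin shows in the slot at (289,153). It sits at the sprung-back height. Now the head: centre it by two squeezes, then look at the mark from its own side.

```bash
python3 - <<'E'
from h import *
p=(498.4,-281.1); g=0.6
arm.goto([*p,100],q(g-np.pi/2)); arm.move_l([*p,16],v=200); arm.gripper_to(50,25); s=rep("sq1"); arm.gripper_to(72)
arm.goto([*p,16],q(g)); arm.gripper_to(50,25); rep("sq2"); arm.gripper_to(72)
arm.move_l([*p,150],v=250); arm.sleep(.25); d,s=look(); rep()
m=orange(d["img"]); u,v=w2px(d,[*p,45],s).astype(int)
k,_,st,ce=cv2.connectedComponentsWithStats(m)
for i in range(1,k):
    if st[i,4]>6 and np.hypot(*(ce[i]-[u,v]))<80:
        print(ce[i].round(1),st[i]); 
        for z in(20,35,48,52):
            w=px2w(d,ce[i],z,s)-p; print("   z",z,"r %.1f ang %.3f"%(np.hypot(*w),np.arctan2(w[1],w[0])))
print(u,v)
cv2.imwrite("pics/h1.png",cv2.resize(d["img"][v-75:v+75,u-75:u+75],None,fx=4,fy=4)[:,:,::-1])
E
```

```text
sq1 t28.4 [ 499.56 -281.58   17.69] yaw-0.971 F [-0.8 -0.   6.2] M [0.12 0.21 0.04] w55.0 f26
sq2 t30.1 [ 498.33 -280.98   16.05] yaw0.600 F [-1.   0.1  2.6] M [ 0.    0.15 -0.03] w55.2 f26
 t31.3 [ 497.91 -280.83  148.97] yaw0.600 F [-0.4 -0.1  0.2] M [-0.02  0.01 -0.03] w71.9 f0
[274.1 173.9] [271 169   7  10  64]
   z 20 r 24.9 ang 0.775
   z 35 r 27.9 ang 0.750
   z 48 r 30.5 ang 0.733
   z 52 r 31.3 ang 0.728
[281.5 241.5] [279 241   6   2  12]
   z 20 r 38.2 ang -2.482
   z 35 r 31.7 ang -2.476
   z 48 r 26.1 ang -2.468
   z 52 r 24.3 ang -2.465
279 210
```

View pics/h1.png

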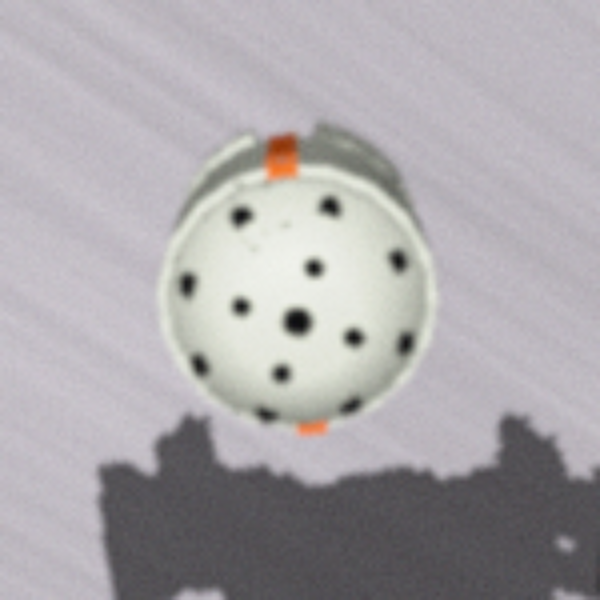

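The zoomed view shows the near orange mark at (283,157) and the far one at (312,428). Averaging the two puts the head at about 0.71 rad. Now I grip it, carry it over and lower it onto the stage.

```bash
python3 - <<'E'
from h import *
p=(499.0,-280.7); g=0.6
arm.move_l([*p,16],v=220); arm.gripper_to(45,60); s=rep("grip"); zg=s["tool_pos"][2]; open("zgh","w").write(str(zg))
arm.move_l([*p,zg+130],v=250)
x,y=618.9,16.0; y0=1.838
arm.goto([x,y,zg+130],q(y0)); arm.move_l([x,y,zg+121],v=60); arm.sleep(.2); s=rep("above"); f0=s["wrist_force"][2]; open("f0h","w").write(str(f0))
c=down(zg+105.5,x,y,5,f0,step=1.5,v=35); s=rep("down"); print("cmd",c-zg-112,"under over pins",s["tool_pos"][2]-zg-112)
E
```

```text
grip t32.4 [ 500.05 -281.18   17.92] yaw0.600 F [-0.7 -0.2  4.8] M [ 0.3   0.33 -0.03] w54.8 f63
above t34.8 [619.    15.87 139.08] yaw1.838 F [-0.1  0.2 -2.1] M [-0.    0.01 -0.  ] w54.6 f63
down t37.5 [619.09  16.04 123.64] yaw1.838 F [-1.1  0.5  3.1] M [-0.07  0.16 -0.02] w54.7 f64
cmd -6.5 under over pins -6.277242639651277
```

```bash
sed -i 's/a>y0-1.2 else 0.06/a>y0-1.3 else 0.05/; s/>0.9: break/>0.7: break/' h.py; python3 - <<'E'
from h import *
zg=float(open("zgh").read()); f0=float(open("f0h").read()); x,y=618.9,16.0
c,a=press_turn(x,y,zg+105.5,zg+112-16.3,f0,1.838,total=1.9)
s=rep("end"); print((s["tool_pos"][2]-zg-112).round(2),c,a)
E
```

```text
pressed cmd 112.4 t40.3 [619.07  16.   112.97] yaw1.838 F [-2.  -1.2  9.7] M [-0.07  0.33  0.03] w54.4 f65
1.64 yaw 1.637 z 113.1 Fz 8.1 Mz -0.12
1.44 yaw 1.437 z 113.2 Fz 7.5 Mz -0.09
1.24 yaw 1.237 z 113.2 Fz 8.6 Mz -0.11
1.04 yaw 1.037 z 113.1 Fz 8.7 Mz -0.13
0.84 yaw 0.837 z 113.2 Fz 8.9 Mz -0.17
0.64 yaw 0.637 z 113.2 Fz 7.9 Mz -0.14
0.44 yaw 0.437 z 113.1 Fz 8.4 Mz -0.14
0.39 yaw 0.388 z 113.1 Fz 7.4 Mz -0.01
0.34 yaw 0.338 z 113.1 Fz 8.7 Mz -0.04
0.29 yaw 0.288 z 113.1 Fz 8.0 Mz -0.07
0.24 yaw 0.238 z 113.1 Fz 8.5 Mz -0.04
0.19 yaw 0.188 z 113.1 Fz 7.9 Mz -0.02
0.14 yaw 0.138 z 113.1 Fz 8.9 Mz 0.02
0.09 yaw 0.088 z 113.1 Fz 8.0 Mz 0.22
0.04 yaw 0.039 z 113.1 Fz 7.5 Mz 0.66
-0.01 yaw -0.009 z 113.2 Fz 7.7 Mz 1.49
end t44.5 [619.64  16.05 113.16] yaw-0.009 F [-0.  -1.5  7.7] M [-0.31 -0.04  1.49] w54.6 f64
-16.76 112.41762552265166 -0.011999999999999608
```

Stop felt. I let it spring up, do a gentle pull test, release and look.

```bash
python3 - <<'E'
from h import *
zg=float(open("zgh").read()); x,y=619.2,16.0
arm.goto([x,y,112.4],q(.07)); arm.move_l([x,y,zg+105],v=30); rep("up")
for dz in (1,2,3,4):
    arm.move_l([x,y,zg+105+dz],v=25); s=rep("pull%d"%dz)
    if s["wrist_force"][2]<-9: break
arm.move_l([x,y,zg+105],v=25); arm.gripper_to(74); rep("open")
arm.move_l([x,y,230],v=250); arm.goto([x,y,265],q(.0)); arm.sleep(.25)
d,s=look(); rep(); u,v=w2px(d,[x,y,150],s).astype(int)
cv2.imwrite("pics/f1.png",np.hstack([cv2.resize(d["img"][v-100:v+100,u-75:u+75],(375,500)),cv2.resize(vision.get_image("side")["img"][160:260,200:275],(375,500))])[:,:,::-1])
m=orange(d["img"]); k,_,st,ce=cv2.connectedComponentsWithStats(m)
for i in range(1,k):
    if st[i,4]>5 and np.hypot(*(ce[i]-[u,v]))<80: print(ce[i].round(1),st[i,4],(ce[i]-[u-75,v-100])*2.5)
E
```

```text
up t45.3 [619.46  16.01 123.32] yaw0.070 F [1.5 0.5 1.9] M [-0.08 -0.43  0.38] w54.2 f65
pull1 t45.5 [619.16  15.98 123.58] yaw0.070 F [ 4.3  0.5 -5.5] M [-0.01 -0.95  0.37] w54.6 f65
pull2 t45.8 [618.8   16.   123.87] yaw0.070 F [  6.3   0.1 -12.5] M [ 0.06 -1.4   0.36] w54.3 f67
open t46.4 [618.86  15.94 122.96] yaw0.070 F [-0.6  0.4  0.2] M [-0.    0.04 -0.03] w74.0 f0
 t47.5 [618.65  15.92 263.83] yaw0.000 F [-0.8  0.  -0.3] M [ 0.02 -0.01  0.07] w74.0 f0
[269.5 172.9] 64 [166.3671875 169.6484375]
[285.  236.9] 10 [205.   329.75]
```

View pics/f1.png

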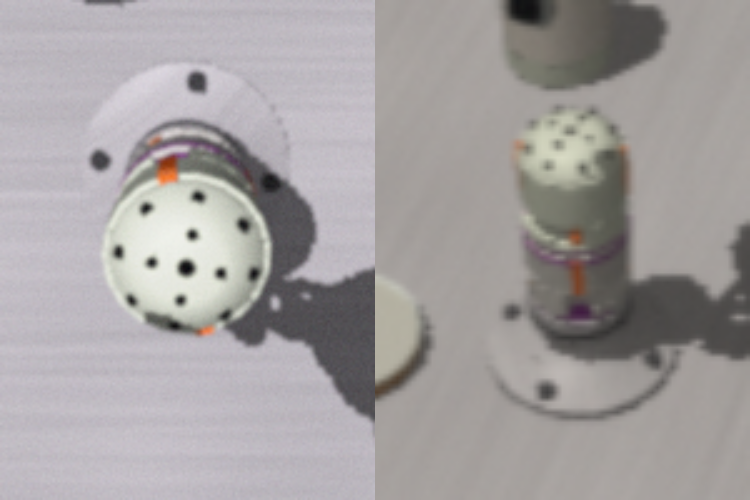

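The left half shows the head seated centrally at (187,255), with its marks at (166,170) and (205,330). The right half shows the upright stack, with head, stage and pedestal aligned. The pull test held 12 N, so both joints are locked.

```bash
python3 -c "
from station import arm
print(arm.job_done(), arm.state()['clock'])"
```

```text
the job is handed in; nothing more can be done
the job is handed in; nothing more can be done
```

The air sampler is assembled and handed in: the stage is on the pedestal and the head is on the stage, both turned to their stops and sprung back up. A pull of about 12 N on the head did not release either joint, and the arm's clock read about 48 s at the last reading.

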